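Pen the packed tub behind its latched gate

TASK

Press down the thumb lever of the little holding pen so that its latch bar lifts out of the catch, and swing the gate wide open. Slide the single tub of biscuits along the table through the gateway into the pen, keeping it flat on the table, then push the gate fully shut so that the latch bar drops back into its catch. Do not shove aside the other things on the table.

Things in the scene. Friction and masses are not known exactly. Their poses are not given: they have to be found in the camera images.
- tub_center (a point): centre of the single round clear tub of biscuits with a pale lid and a round paper label: 100 mm diameter, 50 mm high, about 0.35 kg, loose, stands on the table; this point is 25 mm above the table. It slides easily. (Two such tubs one on the other, the stack, are not to be moved.)
- pen_floor (a point): bare-metal holding pen fixed to the table; point on the table at the centre of its floor. Axes: -x out through the gateway, +y to the latch post, -y to the hinge post. Inside x from -80 to +80, y from -85 to +85 mm; three 6 mm sheet walls 50 mm high, no floor plate; the shut gate closes the side at x = -80 mm. Posts: hinge 66 mm high at y = -97, latch 62 mm high, 22 mm wide at y = +92. Open gateway 160 mm wide
- catch_top (a point): top of the catch on the latch post, 80 mm above the table, at (-93.5, 92) mm in pen axes; axes as pen_floor. The bar's nose lies behind it, on the inner side; outwards the catch slopes down as a ramp, to x = -124 mm
- gate_hinge (a point): foot of the gate's vertical hinge axis, at (-80, -85, 0) mm in pen axes. Axes turn with the gate: +y along it to its free end, -x its outer side. Panel 10 mm thick (x from -5 to 5), 6 to 46 mm above the table, y from 6 to 160 mm; the latch bar above it reaches y = 201 mm. It sweeps a quarter circle of 205 mm radius, which is free of loose things at the start
- push_pad (a point): centre of the outer face of the black push pad that stands out 37 mm from the outer face of the gate panel: pad 46 mm wide, 34 mm high, from 9 to 43 mm above the table; this point is 105 mm from the hinge and 42 mm outwards of the gate's middle plane, 26 mm above the table; axes as gate_hinge. Push here to shut the gate, clear of the latch bar above the panel
- gate (a joint): gate angle in rad: 0 shut, grows as the gate swings outwards, stop at 2.1. Slight friction (about 0.05 N m): it stays where it is left. With the bar in its catch it can move only about 0.02. Pushed shut, the bar rides up the catch's ramp by itself and drops in behind it
- latch (a joint): latch bar angle in rad: 0 down (at rest or in the catch), grows as the nose lifts, stop at 0.32; the nose clears the catch above about 0.2. The bar falls to 0 by its weight when the lever is let go; the nose is past the catch once the gate is open by 0.3 rad
- thumb (a point): centre of the top of the thumb plate, 73 mm above the table with the bar down; axes then as gate_hinge. Plate 34 mm (x) by 45 mm (y) on the inner side of the gate, 21 mm inwards of its middle plane and 67.5 mm from the hinge. Pressed down 9 to 13 mm (1 N) it lifts the nose. At its outer edge, 17 mm outwards of this point, stands an upright 24 mm high: a fingertip on the plate moving outwards takes the gate along
- nose (a point): end of the latch bar, a round steel bar 12 mm thick, 201 mm from the hinge along the gate, 75 mm above the table when down. The bar pivots on the gate 115 mm from the hinge, 75 mm up; the thumb plate is its tail
- stack: bystander: two tubs one on the other, 100 mm diameter, 101 mm high; origin at the centre of its underside
- roll: bystander: roll of labels standing on end, white, 70 mm diameter, 46 mm high; origin at the centre of its underside
- carton: bystander: small cardboard carton 60 x 55 mm, 50 mm high; origin at the centre of its underside
- tape: bystander: desk tape dispenser 150 x 55 mm, 90 mm high; origin at the centre of its underside
- phone: bystander: black phone lying flat, 150 x 74 x 9 mm; origin at the centre of its underside
- scraper: bystander: hand scraper lying flat, 170 x 50 mm, 16 mm high; origin on its underside near the middle
- spray: bystander: bottle 60 mm diameter, 160 mm high; origin at the centre of its underside

How it is judged:
On the way, in this order (a step that is already met when the one before it is completed fails the run):
1. the thumb lever is pressed down and the latch bar is up, the gate still shut (value of joint latch above 0.18 rad and value of joint gate below 0.15 rad and distance between the grasp point and thumb below 0.06 m), for 0.05 s.
2. the gate is swung wide open (value of joint gate above 1.3 rad), for 0.1 s.
3. the tub is inside the pen (x of tub_center in the frame of pen_floor between -0.035 and 0.04 m and y of tub_center in the frame of pen_floor between -0.04 and 0.04 m), for 0.1 s.
At the end, for the whole second after the job is handed in: The tub stands flat on the table inside the pen (its centre within 35 to 40 mm of the pen's centre in x and y), the gate is shut (under 0.06 rad) and the latch bar is down in its catch (under 0.05 rad), with the gate at rest (all of step 3 and height (world z) of tub_center below 0.03 m and angle between tub_center's own z axis and vertical below 0.1 rad and value of joint gate below 0.06 rad and value of joint latch below 0.05 rad and velocity of joint gate below 0.05 rad/s); the robot touches nothing.
It fails at once if the tub is lifted or tipped (height (world z) of tub_center above 0.045 m or angle between tub_center's own z axis and vertical above 0.35 rad).
It fails at once if another thing on the table is shoved aside by more than 30 mm (distance of any of stack, roll, carton, tape, phone, scraper, spray from where it was at the start of the episode above 0.03 m).
It also fails if it takes over 72 s, if anything falls off the work surface, if the arm or the gripper's body presses on something with over 40 N, if the wrist force passes 120 N, or if a joint passes its speed limit or range.

ROBOT

A 6-joint arm with a two-finger parallel gripper is mounted at the origin on the work surface. World frame = base frame: x ahead of the robot, y to its left, z up, the work surface at z = 0. Lengths are in m, angles in rad, forces in N, time in s.
With the tool pointing down it reaches from about 0.35 to 0.775 m from the base axis. Payload 7.3 kg.
Tool frame: the origin (TCP) lies at the very end of the fingers, on their centre line; the grasp point (between the pads) lies 19 mm behind it (robot.pinch_z is the distance from the TCP to the grasp point, in m); z points along the fingers, y is the line along which they close (so a half turn about z gives the same grasp; the last joint's range is limited). The gripper opens to 92 mm and grips with 3 to 60 N. Pads are 19 mm wide; open, the fingers measure 130 mm over their backs; the gripper's body (75 mm by 190 mm) begins 47 mm behind the grasp point.
Start: joints at [0.955, 0.342, 1.524, -0, 1.275, -0.146], TCP at [0.238, 0.468, 0.205] pointing down, gripper open.
Joint ranges: [-2.53, 2.53], [-0.77, 2.02], [0.04, 2.7], [-1, 4.14], [0.28, 2.66], [-3.11, 3.11]. Speed limits (rad/s): [2.57, 2.57, 3.14, 3.14, 3.14, 3.14].

INTERFACE

Orientations are given as [roll, pitch, yaw] about the fixed x, y, z axes, in that order (R = Rz(yaw) Ry(pitch) Rx(roll)).
In Python, from cell import robot gives the robot as it stands.
- The arm moves only by the tool move_arm, never from a script. Its argument "motion" is a list of rows, each a list of 6 numbers: the shift along the tool's x, y, z in units of 0.1 m (1.0 is 0.1 m), then the turn, a rotation vector about the tool's x, y, z in units of pi rad (1.0 is pi rad). In form: [[dx, dy, dz, rx, ry, rz], ...]. A call has 1 to 12 rows; each row is the pose to reach, as a shift and turn from the pose commanded when the call began, along the tool's axes at that moment, turning the shorter way round; what a row does not reach only later rows make up. A row lasts 1/8 s, in which the tool goes at most 62.5 mm and 10.7 degrees, less where a joint would pass 70% of its speed; a pose out of reach is approached as far as the arm can. A call with a number of a shift or a turn outside -1 to 1 is refused whole. A call with a gripper value outside its range is refused whole. "fingers" is the opening, from -1 (shut) to 1 (fully open), set as the call begins (left out, the last holds). The fingers move at their own pace and stop on an object; "newtons" is the grip in N (left out, the last holds). Time passes only in rows, so rows that repeat a pose let the fingers close. It gives the time, the measured TCP pose, the force, the opening and the grip force at its end, in the units of the state.
- robot.observe(): the state, without advancing time (a new reading comes with each control period).
- robot.read_camera(name): name is "side" or "top"; returns a dict with "image" (480x640x3 uint8, red, green, blue), "range_z" (480x640 float32, m along the optical axis (not along the pixel's ray), 0 where there is no reading), "vfov" (degrees; the focal length in pixels is half the picture's height over the tangent of half this angle, whatever the lens; pixels are square), "cx", "cy" (the principal point, pixels), "extrinsics" (4x4, takes a point from camera to world coordinates). Camera axes: x right, y up, looking along -z (the intrinsics and any distortion apply to the point x, -y, -z); pixel columns grow to the right and rows downward; lengths in m; the calibration is good to about 2 mm. A picture is of the moment at which its call begins.
- robot.hand_in(): hands the job in; it is judged then, once.
The state is a dict: "time": time; "qpos": joint angles; "qvel": joint speeds; "joint_efforts": joint torques, N m; "tool_pos": TCP position; "tool_rot": TCP orientation; "contact_force": force on the tool from outside, world axes, zero at the start; "torque": the same for the moment, N m; "opening": finger opening in m; "grip_force": force on a finger pad.
Only numpy, scipy, OpenCV 4.12 (cv2) and the standard library are available. Lean on these libraries where they do the work, as an engineer would, in place of code of your own. Each camera call takes 0.05 s, during which the arm holds its last target. There are 200 camera calls.

## Working session

There is one attempt and no reset: what is moved stays moved. The work goes in short steps, Python scripts to look and compute and a tool call to move; the robot and the scene stay as the last step left them, time stands still between calls to the robot, and variables do not carry over. Pictures are saved under pics/ and viewed, at most 10 in all, crops included, and the job is handed in when it is done.

Besides the shell and the picture viewer there is one more tool, called after "Call:" in YAML: its name, and indented under it one key for each argument. move_arm: Moves the arm, as the interface text tells. Shifts and turns lie within -1 to 1; 1 stands for 0.1 m of shift or pi rad of turn. Its arguments: {"type":"object","properties":{"motion":{"type":"array"},"fingers":{"type":"number"},"newtons":{"type":"number"}},"required":["motion"]}

```bash
mkdir -p pics; ls; cat > h.py <<'E'
import numpy as np, cv2
from cell import robot
def look(n):
    d=robot.read_camera(n); np.savez(f'pics/{n}.npz',**d); return d
def pts(d):
    im=d['image'];H,W=im.shape[:2];f=H/2/np.tan(np.radians(d['vfov'])/2)
    u,v=np.meshgrid(np.arange(W),np.arange(H));z=d['range_z']
    P=np.stack([(u-d['cx'])*z/f,-(v-d['cy'])*z/f,-z,np.ones_like(z)],-1)
    return (P@np.array(d['extrinsics']).T)[...,:3]
E
python3 - <<'E'
from h import *
for n in('side','top'):
    d=look(n); cv2.imwrite(f'pics/{n}0.png',d['image'][...,::-1])
    print({k:v for k,v in d.items() if k not in('image','range_z')},d['range_z'].min(),d['range_z'].max())
print(robot.observe())
E
```

```text
pics
{'vfov': 47.62171247692399, 'cx': 321.3852571007365, 'cy': 231.24498934860264, 'extrinsics': array([[ 0.94694358,  0.19104353, -0.2584574 ,  0.200793  ],
       [-0.32127906,  0.58470588, -0.7449153 , -0.98601774],
       [ 0.00881031,  0.78842971,  0.61506177,  0.87203566],
       [ 0.        ,  0.        ,  0.        ,  1.        ]])} 0.0 3.708361
{'vfov': 42.34749461736659, 'cx': 318.59464555809313, 'cy': 235.92085629496725, 'extrinsics': array([[-0.01588081,  0.98883918, -0.148138  ,  0.31321809],
       [-0.99980199, -0.01392767,  0.01421272,  0.00238784],
       [ 0.01199088,  0.14833437,  0.98886457,  1.62370712],
       [ 0.        ,  0.        ,  0.        ,  1.        ]])} 0.0 2.5563328
{'time': 0.1, 'qpos': array([ 9.54983252e-01,  3.42624225e-01,  1.52489659e+00, -2.13259554e-05,
        1.27543358e+00, -1.45999116e-01]), 'qvel': array([-0.00026678, -0.00360454, -0.00177929,  0.0017422 ,  0.00015461,
        0.00044095]), 'joint_efforts': array([ 2.32800725e-03, -4.32001448e+01, -2.44695961e+01,  7.20003457e-02,
        5.26531076e-02, -8.00424687e-05]), 'tool_pos': array([0.23743486, 0.46780058, 0.20433814]), 'tool_rot': array([-3.14024243e+00, -1.77931516e-04,  2.67178480e+00]), 'contact_force': array([-0.37622564, -0.92610583,  0.49169694]), 'torque': array([0.00322002, 0.05471118, 0.06519974]), 'grip_force': 0.0, 'opening': 0.09176928355860446}
```

View pics/top0.png

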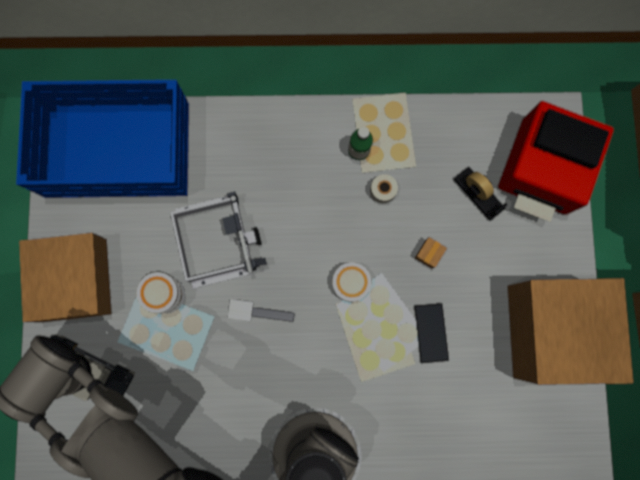

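View pics/side0.png

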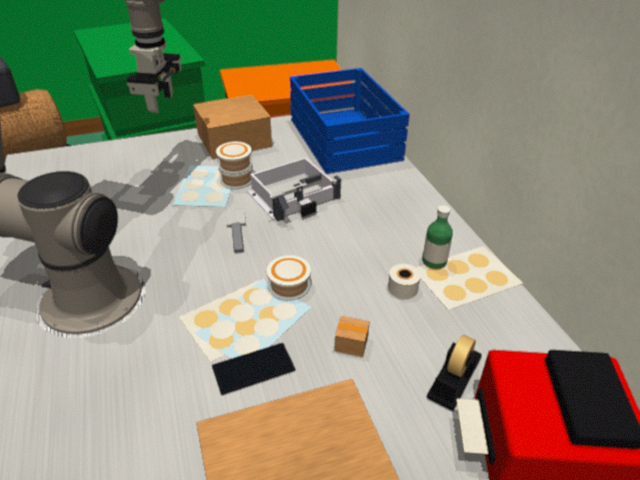

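The top view shows the pen around (215,240), with the gate on its right side, the hinge at about (232,197) and the latch at about (260,265). The single tub is at (352,282), the stack at (158,292), the scraper at (262,311) and the roll at (384,188). Next I'll measure them with depth.

```bash
python3 - <<'E'
from h import *
d=dict(np.load('pics/top.npz'));P=pts(d)
c=d['image'][180:300,150:300,::-1];cv2.imwrite('pics/c0.png',cv2.resize(c,None,fx=5,fy=5,interpolation=cv2.INTER_CUBIC))
s=dict(np.load('pics/side.npz'));Q=pts(s)
A=np.concatenate([P.reshape(-1,3),Q.reshape(-1,3)])
print('table z',np.median(P[360:380,300:330,2]))
def fit(name,cx,cy,r,z0,z1,PP=P):
    q=PP.reshape(-1,3);m=(np.hypot(q[:,0]-cx,q[:,1]-cy)<r)&(q[:,2]>z0)&(q[:,2]<z1);q=q[m].astype(np.float32)
    if len(q)<4: print(name,'none');return
    print(name,len(q),cv2.minEnclosingCircle(q[:,:2]),q.mean(0),cv2.minAreaRect(q[:,:2]))
for n,(u,v) in dict(tub=(352,282),stack=(158,292),roll=(384,188),carton=(431,252),phone=(432,332),scr=(262,311),scrblade=(240,310)).items(): print(n,P[v,u])
p=P[282,352];fit('tub',p[0],p[1],.08,.035,.07)
p=P[292,158];fit('stack',p[0],p[1],.065,.09,.13)
# pen
box=P[185:295,165:275].reshape(-1,3)
for z0,z1 in((.04,.056),(.056,.07),(.07,.1)):
    q=box[(box[:,2]>z0)&(box[:,2]<z1)].astype(np.float32);print(z0,len(q),cv2.minAreaRect(q[:,:2]),cv2.boxPoints(cv2.minAreaRect(q[:,:2])))
for v,u in((197,232),(283,200),(212,178),(265,260),(237,253)):print(u,v,P[v,u])
# height map of side points in pen area
for nm,X in(('top',P),('side',Q)):
    x0,y0=.42,.10;R=800;img=np.zeros((600,600,3),np.uint8)
    for p,cc in zip(X.reshape(-1,3),(d if nm=='top' else s)['image'].reshape(-1,3)):
        if p[2]>.02 and p[2]<.15:
            i=int((.80-p[0])*1500);j=int((.45-p[1])*1500)
            if 0<=i<600 and 0<=j<600: cv2.circle(img,(j,i),3,[int(k) for k in cv2.applyColorMap(np.uint8([[min(255,p[2]*2500)]]),2)[0,0]],-1)
    cv2.imwrite(f'pics/map_{nm}.png',img)
E
```

```text
table z 0.001140533918721598
tub [ 0.42913013 -0.10305294  0.05303799]
stack [0.40809032 0.37456846 0.10377156]
roll [ 0.67324412 -0.19274022  0.04736078]
carton [ 0.50279497 -0.30708331  0.05355681]
phone [ 0.3002754  -0.30909014  0.01132453]
scr [0.36062208 0.12787249 0.01857984]
scrblade [0.36440068 0.18558365 0.00757528]Traceback (most recent call last):
  File "<stdin>", line 12, in <module>
  File "<stdin>", line 10, in fit
cv2.error: OpenCV(4.12.0) /io/opencv/modules/imgproc/src/shapedescr.cpp:201: error: (-215:Assertion failed) count >= 0 && (depth == CV_32F || depth == CV_32S) in function 'minEnclosingCircle'
```

View pics/c0.png

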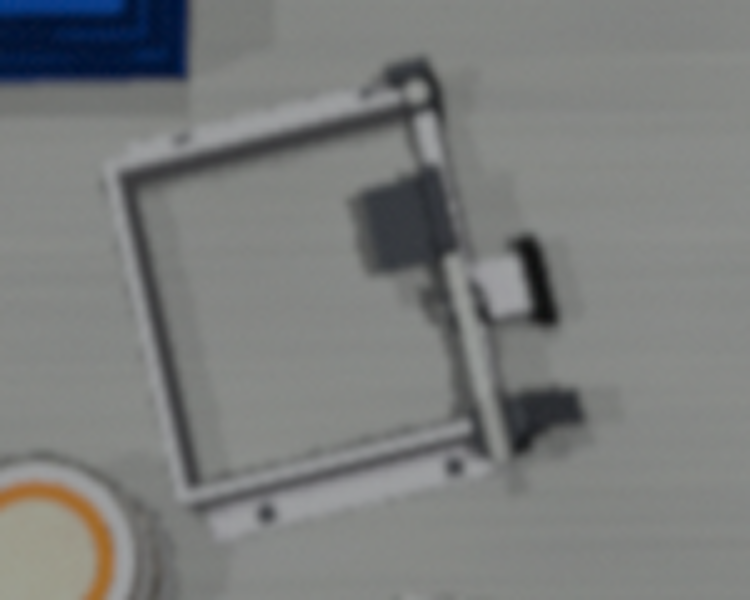

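The crop (5x, offset (150,180)) shows these points:
- hinge pin at (417,92)
- thumb plate centre at (408,222)
- pad face at (545,280)
- bar nose at (500,455)
- catch at (545,407)
- outer back corners at (108,168) and (188,500)

I'll cast rays onto planes at the known heights.

```bash
cat >> h.py <<'E'
def ray(d,u,v,z):
    E=np.array(d['extrinsics']);f=240/np.tan(np.radians(d['vfov'])/2)
    r=E[:3,:3]@np.array([(u-d['cx'])/f,-(v-d['cy'])/f,-1]);o=E[:3,3]
    return (o+r*(z-o[2])/r[2])[:2]
E
python3 - <<'E'
from h import *
d=dict(np.load('pics/top.npz'));P=pts(d)
def C(u,v,z): return ray(d,150+u/5,180+v/5,z)
obs=[((417,92),.066,(-80,-85)),((500,457),.081,(-80,116)),((408,222),.073,(-59,-17.5)),((545,280),.043,(-122,20)),((108,168),.05,(86,-91)),((188,500),.05,(86,91)),((580,405),.068,(-122,92))]
W=np.array([C(*o[0],o[1]) for o in obs]);L=np.array([o[2] for o in obs])/1000
a=L-L.mean(0);b=W-W.mean(0);th=np.arctan2((a[:,0]*b[:,1]-a[:,1]*b[:,0]).sum(),(a*b).sum())
R=np.array([[np.cos(th),-np.sin(th)],[np.sin(th),np.cos(th)]]);t=W.mean(0)-R@L.mean(0)
print('pen',t,th);print(np.round(1000*((W-t)@R-L),1))
q=P.reshape(-1,3)
def fit(n,u,v,r,z0,z1):
    p=P[v,u];m=(np.hypot(q[:,0]-p[0],q[:,1]-p[1])<r)&(q[:,2]>z0)&(q[:,2]<z1);k=np.float32(q[m][:,:2])
    print(n,len(k),cv2.minEnclosingCircle(k),cv2.minAreaRect(k))
fit('tub',352,282,.08,.045,.07);fit('stack',158,292,.065,.09,.13)
fit('roll',384,188,.06,.04,.06);fit('carton',431,252,.06,.045,.06);fit('scr',262,311,.12,.006,.03);fit('phone',432,332,.1,.008,.02);fit('scrhandle',262,311,.12,.012,.03)
E
```

```text
pen [0.54655638 0.25420069] 1.8055553371602797
[[ 0.7  0.9]
 [ 2.  -5.6]
 [-1.  -0.6]
 [ 3.1  2.9]
 [-1.   3. ]
 [-3.6 -1.8]
 [-0.2  1.3]]
tub 1164 ((0.43223240971565247, -0.10180620104074478), 0.04980439320206642) ((0.4321553409099579, -0.10095830261707306), (0.09734900295734406, 0.09725689888000488), 89.98348236083984)
stack 1319 ((0.409225732088089, 0.37943822145462036), 0.050567276775836945) ((0.40878719091415405, 0.3790256977081299), (0.0984310507774353, 0.0983801931142807), 3.3743464946746826)
roll 546 ((0.6769025921821594, -0.19383656978607178), 0.035874757915735245) ((0.6769801378250122, -0.19262899458408356), (0.06802652776241302, 0.0691753700375557), 28.897769927978516)
carton 486 ((0.5049009919166565, -0.30981767177581787), 0.03967440500855446) ((0.5050413608551025, -0.30973464250564575), (0.055829860270023346, 0.06123335659503937), 56.357421875)
scr 1243 ((0.36083850264549255, 0.12784768640995026), 0.11987792700529099) ((0.35782328248023987, 0.13000591099262238), (0.2353573739528656, 0.23130764067173004), 82.13644409179688)
phone 1348 ((0.29962167143821716, -0.3089824318885803), 0.09928476810455322) ((0.3014456331729889, -0.30768078565597534), (0.1866593062877655, 0.18968474864959717), 29.5736026763916)
scrhandle 526 ((0.358959436416626, 0.12829729914665222), 0.11862006783485413) ((0.3620329201221466, 0.12094184756278992), (0.223031148314476, 0.1528829038143158), 57.05438995361328)
```

```bash
cat >> h.py <<'E'
from scipy.spatial.transform import Rotation as Ro
T=np.array([.5466,.2542]);TH=1.806
def rz(a): c,s=np.cos(a),np.sin(a); return np.array([[c,-s],[s,c]])
def pen(x,y): return T+rz(TH)@[x,y]
def gate(g,x,y): return pen(-.080,-.085)+rz(TH+g)@[x,y]
def inpen(w): return rz(TH).T@(np.asarray(w)[:2]-T)
def rows(targets,start=None):
    """targets: (x,y,z,yaw) tool-down; prints rows from the start pose (default measured)"""
    o=robot.observe()
    if start is None: p,R=o['tool_pos'],Ro.from_euler('xyz',o['tool_rot'])
    else: p,R=np.array(start[:3]),Ro.from_euler('xyz',[np.pi,0,start[3]])
    for t in targets:
        s=R.inv().apply(np.array(t[:3])-p)/.1
        w=(R.inv()*Ro.from_euler('xyz',[np.pi,0,t[3]])).as_rotvec()/np.pi
        print(np.round(np.r_[s,w],3).tolist())
E
echo ok
```

```text
ok
```

Call:
move_arm:
  motion:
    - [-0.5,-0.1,0,0,0,0]
    - [-1,-0.2,0,0,0,0]
    - [-1,-0.2,0,0,0,0]
  fingers: -1

```text
time: 0.48
tool_pos: [0.3198, 0.4031, 0.2045]
tool_rot: [-3.141, 0.0, 2.667]
contact_force: [-0.7, 0.1, 1.1]
opening: 0.0661
grip_force: 0.0
```

Call:
move_arm:
  motion:
    - [-0.5,-0.1,0,0,0,0]
    - [-1,-0.2,0,0,0,0]

```text
time: 0.72
tool_pos: [0.3979, 0.3419, 0.2047]
tool_rot: [-3.142, -0.001, 2.674]
contact_force: [0.9, -0.5, 0.2]
opening: 0.0464
grip_force: 0.0
```

Call:
move_arm:
  motion:
    - [-0.5,-0.1,0,0,0,0.06]
    - [-1,-0.2,0,0,0,0.12]
    - [-1,-0.2,0,0,0,0.18]
    - [-1,-0.2,0,0,0,0.23]
    - [-1,-0.2,0,0,0,0.276]
    - [-1,-0.2,0,0,0,0.276]

```text
time: 1.48
tool_pos: [0.4774, 0.2795, 0.2046]
tool_rot: [-3.141, -0.0, 1.807]
contact_force: [0.2, 0.6, 0.4]
opening: 0.0003
grip_force: 0.0
```

```bash
python3 - <<'E'
from h import *
o=robot.observe();print(o['time'],o['tool_pos'],o['tool_rot'],o['qpos'],o['opening'])
rows([(*gate(0,.019,.0675),.11,TH)])
E
```

```text
1.475 [0.47741512 0.27947139 0.20464032] [-3.14086492e+00 -2.35106776e-04  1.80662215e+00] [3.90841077e-01 3.94428262e-01 1.44536199e+00 3.57435833e-04
 1.30248513e+00 1.54920290e-01] 0.00033184478910555274
[-1.018, 0.789, 0.946, -0.0, -0.0, 0.0]
```

Now I'll move above the thumb plate and check with a close look.

Call:
move_arm:
  motion:
    - [-0.5,0.4,0.3,0,0,0]
    - [-1,0.8,0.6,0,0,0]
    - [-1,0.8,0.95,0,0,0]
    - [-1,0.8,0.95,0,0,0]

```text
time: 1.98
tool_pos: [0.577, 0.1992, 0.1064]
tool_rot: [-3.134, -0.0, 1.806]
contact_force: [0.4, 0.7, -0.6]
opening: 0.0006
grip_force: 0.0
```

```bash
python3 - <<'E'
from h import *
o=robot.observe();print(o['time'],o['tool_pos'])
rows([(*gate(0,.019,.0675),.074,TH)])
for n,(u,v,w,h,k) in dict(side=(220,120,150,120,5),).items():
    d=look(n);cv2.imwrite(f'pics/{n}1.png',cv2.resize(d['image'][v:v+h,u:u+w,::-1],None,fx=k,fy=k,interpolation=cv2.INTER_CUBIC))
    f=240/np.tan(np.radians(d['vfov'])/2)
    E=np.linalg.inv(d['extrinsics'])
    for nm,p in dict(tcp=o['tool_pos'],thumb=[*gate(0,.021,.0675),.073],nose=[*gate(0,0,.201),.075],pad=[*gate(0,-.042,.105),.026],catch=[*pen(-.0935,.092),.08]).items():
        c=E@np.r_[p,1];print(nm,k*np.array([d['cx']-f*c[0]/c[2]-u,d['cy']+f*c[1]/c[2]-v]))
E
```

```text
1.975 [0.5770313  0.1991882  0.10641627]
[-0.004, 0.01, 0.324, -0.002, -0.0, -0.0]
tcp [448.35910345 254.04862142]
thumb [448.25802798 305.21674602]
nose [247.79537885 394.08334007]
pad [449.80970485 454.89802816]
catch [300.98865163 384.93720088]
```

View pics/side1.png

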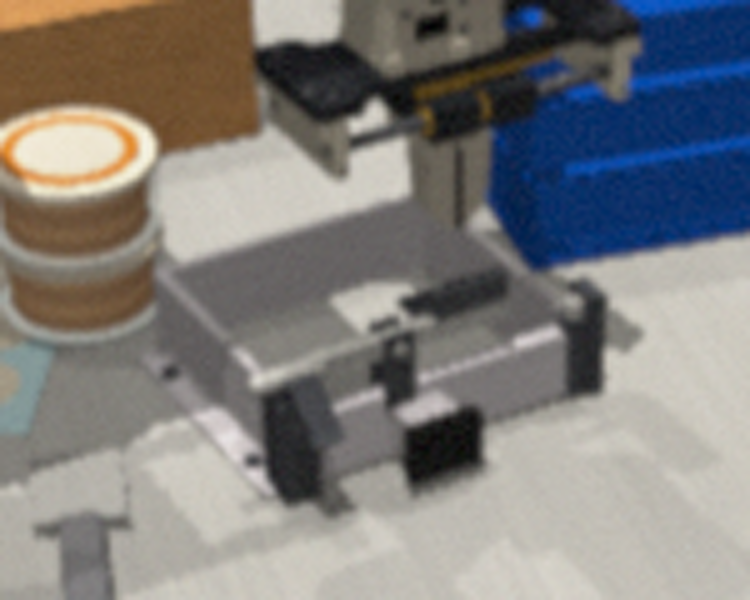

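The crop shows the closed fingertips ending near (458,228), the upright/lever tail at (455,290), the pad at (445,445) and the catch at (300,385). The fingertips appear slightly higher than I predicted, so I'll check that with depth.

```bash
python3 - <<'E'
from h import *
o=robot.observe();t=o['tool_pos'];R=Ro.from_euler('xyz',o['tool_rot'])
for n in('side',):
    d=dict(np.load(f'pics/{n}.npz'));P=pts(d).reshape(-1,3)
    L=R.inv().apply(P-t)
    m=(abs(L[:,0])<.03)&(abs(L[:,1])<.04)&(L[:,2]>-.06)&(L[:,2]<.05)
    L=L[m]
    for a in np.arange(-.06,.05,.01):
        k=L[(L[:,2]>=a)&(L[:,2]<a+.01)]
        if len(k):print(round(a,3),len(k),np.round(k.min(0)*1000),np.round(k.max(0)*1000))
E
```

```text
-0.06 48 [-16. -22. -60.] [ 10.  18. -50.]
-0.05 58 [-17. -21. -50.] [ 12.  16. -40.]
-0.04 45 [-14. -20. -40.] [ 10.  17. -31.]
-0.03 21 [-15. -11. -29.] [ -3.  17. -20.]
-0.02 1 [ -6.  -6. -20.] [ -6.  -6. -20.]
0.0 1 [-17. -13.  10.] [-17. -13.  10.]
0.01 61 [-24. -23.  10.] [-10.  24.  20.]
0.02 70 [-24. -39.  20.] [-7. 25. 30.]
0.03 91 [-23. -39.  30.] [24. 26. 40.]
0.04 6 [-25. -40.  41.] [-13.  24.  49.]
```

Call:
move_arm:
  motion:
    - [0,0,0.1,0,0,0]
    - [0,0,0.2,0,0,0]
    - [0,0,0.3,0,0,0]
    - [0,0,0.3,0,0,0]

```text
time: 2.52
tool_pos: [0.5783, 0.2002, 0.0792]
tool_rot: [-3.14, -0.0, 1.805]
contact_force: [0.3, 0.2, 0.3]
opening: 0.0008
grip_force: 0.0
```

```bash
cat >> h.py <<'E'
def nose():
    """bar top heights near the nose and tool tip, from depth"""
    for n in('side','top'):
        d=look(n);L=pts(d).reshape(-1,3);g=(L[:,:2]-gate(0,0,0))@rz(TH)
        for y in(.13,.15,.17,.19):
            m=(abs(g[:,0])<.007)&(abs(g[:,1]-y)<.006)&(L[:,2]>.055)&(L[:,2]<.13);print(n,y,m.sum(),np.round(np.percentile(L[m,2],80)*1000,1) if m.any() else '')
        cv2.imwrite('pics/'+n+'_%.2f.png'%robot.observe()['time'],d['image'][...,::-1])
E
python3 - <<'E'
from h import *
nose();o=robot.observe();print(o['tool_pos'],o['contact_force'])
d=dict(np.load('pics/side.npz'));cv2.imwrite('pics/c2.png',cv2.resize(d['image'][150:210,270:350,::-1],None,fx=8,fy=8,interpolation=cv2.INTER_CUBIC))
E
```

```text
side 0.13 21 80.4
side 0.15 20 80.2
side 0.17 18 81.0
side 0.19 25 77.4
top 0.13 0 
top 0.15 0 
top 0.17 0 
top 0.19 7 85.0
[0.57901566 0.20022781 0.08002692] [-0.25220855  0.97264142  0.77153277]
```

View pics/c2.png

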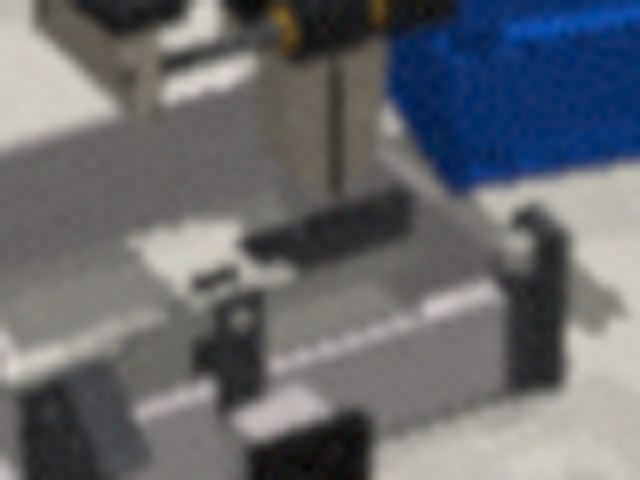

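The crop shows the finger centred behind the upright, both near u=330. I'll press in small steps and watch the force.

Call:
move_arm:
  motion:
    - [0,0,0.08,0,0,0]
    - [0,0,0.13,0,0,0]
    - [0,0,0.18,0,0,0]
    - [0,0,0.18,0,0,0]

```text
time: 3.12
tool_pos: [0.5787, 0.2, 0.0613]
tool_rot: [-3.141, -0.0, 1.805]
contact_force: [-0.6, 0.3, -0.1]
opening: 0.0005
grip_force: 0.0
```

```bash
python3 - <<'E'
from h import *
nose();o=robot.observe();print(o['tool_pos'],o['contact_force'])
E
```

```text
side 0.13 22 81.9
side 0.15 18 80.1
side 0.17 17 81.2
side 0.19 26 80.2
top 0.13 0 
top 0.15 0 
top 0.17 0 
top 0.19 5 81.6
[0.57903981 0.20013137 0.06193307] [ 0.12444302 -0.26931433 -0.19623223]
```

```bash
python3 - <<'E'
from h import *
o=robot.observe();print(robot.pinch_z,o['tool_pos'],[a for a in dir(robot) if a[0]!='_'])
print((rz(TH).T@(o['tool_pos'][:2]-gate(0,0,0))))
d=dict(np.load('pics/side.npz'));P=pts(d).reshape(-1,3);R=Ro.from_euler('xyz',o['tool_rot'])
L=R.inv().apply(P-o['tool_pos'])
m=(abs(L[:,0])<.025)&(abs(L[:,1])<.035)&(L[:,2]>-.08)&(L[:,2]<.02)
L=L[m]
for a in np.arange(-.08,.02,.01):
    k=L[(L[:,2]>=a)&(L[:,2]<a+.01)]
    if len(k):print(round(a,3),len(k),np.round(k.min(0)*1000),np.round(k.max(0)*1000),np.round(np.median(k,0)*1000))
E
```

```text
0.0188 [0.57903981 0.20013137 0.06193307] ['IKError', 'hand_in', 'observe', 'pinch_z', 'read_camera']
[0.01986024 0.06605357]
-0.08 21 [-13. -24. -79.] [ -5.  19. -70.] [-10.  -7. -72.]
-0.07 52 [-17. -22. -70.] [ 10.  21. -60.] [ -9.  -7. -65.]
-0.06 52 [-15. -22. -60.] [ 11.  15. -50.] [-10.  -7. -55.]
-0.05 44 [-13. -22. -50.] [ 16.  18. -40.] [ -9.  -6. -45.]
-0.04 74 [-23. -22. -39.] [  9.  23. -30.] [-14.  -2. -35.]
-0.03 58 [-24. -32. -29.] [ -3.  26. -20.] [-18.  -4. -25.]
-0.02 69 [-24. -35. -20.] [ 23.  25. -10.] [-17. -11. -14.]
-0.01 40 [-20. -32. -10.] [25. 21. -3.] [-15. -14.  -8.]
0.01 74 [-24. -35.  13.] [-8. 33. 20.] [-16.  -0.  17.]
```

The plate is still at about 72 mm and there's no force, so the real fingertip sits roughly 20 mm above the nominal TCP. I'll keep descending slowly.

Call:
move_arm:
  motion:
    - [0,0,0.04,0,0,0]
    - [0,0,0.08,0,0,0]
    - [0,0,0.12,0,0,0]
    - [0,0,0.12,0,0,0]

```text
time: 3.72
tool_pos: [0.5788, 0.2, 0.0496]
tool_rot: [-3.141, -0.0, 1.805]
contact_force: [-0.5, -0.1, 1.8]
opening: 0.0003
grip_force: 0.6
```

```bash
python3 - <<'E'
from h import *
nose();o=robot.observe();print(o['tool_pos'],o['contact_force'])
E
```

```text
side 0.13 19 80.3
side 0.15 19 81.5
side 0.17 15 82.9
side 0.19 24 81.9
top 0.13 0 
top 0.15 0 
top 0.17 0 
top 0.19 6 85.4
[0.5788601  0.20010828 0.04994947] [-0.29258998 -0.00513217  0.28492549]
```

Call:
move_arm:
  motion:
    - [0,0,0.03,0,0,0]
    - [0,0,0.06,0,0,0]
    - [0,0,0.09,0,0,0]
    - [0,0,0.09,0,0,0]

```text
time: 4.32
tool_pos: [0.579, 0.2001, 0.0406]
tool_rot: [-3.141, -0.0, 1.805]
contact_force: [-1.4, -0.7, 1.2]
opening: 0.0004
grip_force: 0.5
```

```bash
python3 - <<'E'
from h import *
nose();o=robot.observe();print(o['tool_pos'],o['contact_force'])
E
```

```text
side 0.13 16 85.0
side 0.15 18 91.7
side 0.17 22 94.1
side 0.19 26 99.0
top 0.13 0 
top 0.15 0 
top 0.17 0 
top 0.19 3 95.5
[0.57908021 0.20011579 0.04091509] [0.27624831 0.66224829 2.19494121]
```

The nose has lifted 18 mm, about 0.24 rad. Next I'll swing the gate along its arc.

```bash
python3 - <<'E'
from h import *
rows([(*gate(g,.013,.067),.0400,TH+g) for g in np.linspace(0,.93,12)])
print()
s=(*gate(.93,.013,.067),.0400,TH+.93)
rows([(*gate(g,.013,.067),.0400,TH+g) for g in np.linspace(1.01,1.90,12)],s)
E
```

```text
[-0.068, -0.01, 0.009, 0.0, -0.0, -0.0]
[-0.125, -0.018, 0.009, 0.0, -0.0, -0.027]
[-0.183, -0.022, 0.009, 0.0, -0.0, -0.054]
[-0.241, -0.021, 0.009, 0.0, -0.0, -0.081]
[-0.298, -0.015, 0.009, 0.0, -0.0, -0.108]
[-0.355, -0.004, 0.009, 0.0, 0.0, -0.135]
[-0.41, 0.012, 0.009, 0.0, 0.0, -0.162]
[-0.464, 0.032, 0.009, 0.0, 0.0, -0.189]
[-0.516, 0.057, 0.009, 0.0, 0.0, -0.216]
[-0.566, 0.086, 0.009, 0.0, 0.0, -0.243]
[-0.613, 0.119, 0.009, 0.0, 0.0, -0.27]
[-0.658, 0.156, 0.009, 0.0, 0.0, -0.296]

[-0.054, -0.008, -0.0, -0.0, 0.0, -0.025]
[-0.109, -0.012, -0.0, 0.0, 0.0, -0.051]
[-0.164, -0.012, -0.0, 0.0, 0.0, -0.077]
[-0.219, -0.007, -0.0, 0.0, 0.0, -0.103]
[-0.274, 0.003, 0.0, 0.0, 0.0, -0.128]
[-0.327, 0.017, 0.0, 0.0, 0.0, -0.154]
[-0.379, 0.035, 0.0, 0.0, 0.0, -0.18]
[-0.43, 0.057, 0.0, 0.0, 0.0, -0.206]
[-0.478, 0.083, 0.0, 0.0, 0.0, -0.231]
[-0.525, 0.113, 0.0, 0.0, 0.0, -0.257]
[-0.568, 0.147, 0.0, -0.0, 0.0, -0.283]
[-0.609, 0.184, 0.0, 0.0, 0.0, -0.309]
```

Call:
move_arm:
  motion:
    - [-0.068,-0.01,0.01,0,0,0]
    - [-0.125,-0.018,0.01,0,0,-0.027]
    - [-0.183,-0.022,0.01,0,0,-0.054]
    - [-0.241,-0.021,0.01,0,0,-0.081]
    - [-0.298,-0.015,0.01,0,0,-0.108]
    - [-0.355,-0.004,0.01,0,0,-0.135]
    - [-0.41,0.012,0.01,0,0,-0.162]
    - [-0.464,0.032,0.01,0,0,-0.189]
    - [-0.516,0.057,0.01,0,0,-0.216]
    - [-0.566,0.086,0.01,0,0,-0.243]
    - [-0.613,0.119,0.01,0,0,-0.27]
    - [-0.658,0.156,0.01,0,0,-0.296]

```text
time: 5.92
tool_pos: [0.6095, 0.1394, 0.0399]
tool_rot: [3.141, -0.0, 2.737]
contact_force: [0.4, 1.9, 0.8]
opening: 0.0005
grip_force: 1.0
```

```bash
cat >> h.py <<'E'
def gang():
    """gate angle: line through points of bar/panel height around the hinge, both views"""
    for n in('top','side'):
        d=look(n);L=pts(d).reshape(-1,3);c=d['image'].reshape(-1,3);v=(L[:,:2]-pen(-.08,-.085))@rz(TH);r=np.hypot(*v.T);a=np.arctan2(-v[:,0],v[:,1])
        m=(r>.14)&(r<.205)&(L[:,2]>.055)&(L[:,2]<.1)&(a>-.3)&(a<2.4)&~((abs(a)<.5)&(r>.16)&0)
        h,e=np.histogram(a[m],bins=np.arange(-.3,2.4,.05));k=h.argsort()[-3:];print(n,[(round(e[i],2),int(h[i])) for i in sorted(k)],np.round(np.median(a[m&(a>.45)]),3) if (m&(a>.45)).any() else 'none')
E
python3 - <<'E'
from h import *
gang();o=robot.observe();print(o['time'],o['tool_pos'],o['tool_rot'],o['contact_force'])
E
```

```text
top [(np.float64(2.2), 0), (np.float64(2.25), 0), (np.float64(2.3), 0)] -2.557
side [(np.float64(2.2), 0), (np.float64(2.25), 0), (np.float64(2.3), 0)] -1.348
6.025 [0.61013643 0.13887703 0.04003654] [3.14139936e+00 1.11526425e-03 2.73462240e+00] [ 0.45458851 -0.41757501  1.11934384]
```

```bash
sed -i 's/&~((abs(a)<.5)&(r>.16)&0)//' h.py; python3 - <<'E'
from h import *
gang()
E
```

```text
top [(np.float64(0.95), 21), (np.float64(1.0), 16), (np.float64(2.2), 0)] 0.993
side [(np.float64(0.05), 39), (np.float64(0.1), 30), (np.float64(0.15), 36)] 0.99
```

Call:
move_arm:
  motion:
    - [-0.054,-0.008,0,0,0,-0.025]
    - [-0.109,-0.012,0,0,0,-0.051]
    - [-0.164,-0.012,0,0,0,-0.077]
    - [-0.219,-0.007,0,0,0,-0.103]
    - [-0.274,0.003,0,0,0,-0.128]
    - [-0.327,0.017,0,0,0,-0.154]
    - [-0.379,0.035,0,0,0,-0.18]
    - [-0.43,0.057,0,0,0,-0.206]
    - [-0.478,0.083,0,0,0,-0.231]
    - [-0.525,0.113,0,0,0,-0.257]
    - [-0.568,0.147,0,0,0,-0.283]
    - [-0.609,0.184,0,0,0,-0.309]

```text
time: 7.62
tool_pos: [0.6723, 0.1319, 0.0398]
tool_rot: [-3.141, -0.001, -2.577]
contact_force: [-1.0, -2.4, 0.8]
opening: 0.0003
grip_force: 1.1
```

```bash
python3 - <<'E'
from h import *
gang();o=robot.observe();print(o['time'],o['tool_pos'],o['tool_rot'],o['contact_force'],o['qpos'])
E
```

```text
top [(np.float64(1.85), 15), (np.float64(1.9), 2), (np.float64(2.2), 0)] 1.866
side [(np.float64(0.1), 31), (np.float64(0.15), 30), (np.float64(1.85), 59)] 1.894
7.725 [0.67291436 0.13244925 0.03990461] [-3.14131782e+00  3.82688304e-04 -2.57852182e+00] [0.58378297 0.28765511 0.78753947] [ 8.27479934e-02  7.82189127e-01  1.22379763e+00 -7.38015683e-05
  1.13513952e+00 -2.05108798e+00]
```

The gate is at about 1.88 rad. I'll back off and lift clear, then turn towards the tub.

Call:
move_arm:
  motion:
    - [0.05,0,0,0,0,0]
    - [0.05,0,-0.4,0,0,0]
    - [0.05,0,-0.9,0,0,0]
    - [0.05,0,-0.9,0,0,0.05]
    - [0.05,0,-0.9,0,0,0.1]
    - [0.05,0,-0.9,0,0,0.15]
    - [0.05,0,-0.9,0,0,0.2]
    - [0.05,0,-0.9,0,0,0.25]
    - [0.05,0,-0.9,0,0,0.3]
    - [0.05,0,-0.9,0,0,0.35]
    - [0.05,0,-0.9,0,0,0.4]
    - [0.05,0,-0.9,0,0,0.45]
  fingers: 0.3

```text
time: 9.22
tool_pos: [0.6675, 0.1296, 0.1296]
tool_rot: [-3.14, -0.001, 2.284]
contact_force: [0.8, 0.3, 0.8]
opening: 0.0595
grip_force: 0.0
```

```bash
python3 - <<'E'
from h import *
gang();o=robot.observe();print(o['time'],o['tool_pos'],o['tool_rot'],o['opening'])
rows([(.376,-.152,.13,.728)])
E
```

```text
top [(np.float64(1.85), 47), (np.float64(1.9), 52), (np.float64(1.95), 2)] 1.904
side [(np.float64(0.05), 38), (np.float64(0.15), 34), (np.float64(1.85), 65)] 1.891
9.325 [0.66760323 0.12964973 0.12959123] [-3.14060810e+00 -6.97118759e-04  2.28911549e+00] 0.059400424889648314
[-0.201, -4.049, -0.0, -0.0, 0.0, 0.497]
```

Call:
move_arm:
  motion:
    - [-0.02,-0.5,0,0,0,0]
    - [-0.05,-1,0,0,0,0]

```text
time: 9.57
tool_pos: [0.595, 0.0595, 0.1293]
tool_rot: [-3.141, -0.0, 2.295]
contact_force: [0.1, -0.8, -0.0]
opening: 0.0598
grip_force: 0.0
```

Call:
move_arm:
  motion:
    - [-0.02,-0.5,0,0,0,0]
    - [-0.05,-1,0,0,0,0]

```text
time: 9.82
tool_pos: [0.523, -0.0106, 0.1299]
tool_rot: [-3.141, -0.0, 2.295]
contact_force: [0.5, -1.0, 0.3]
opening: 0.0596
grip_force: 0.0
```

Call:
move_arm:
  motion:
    - [-0.02,-0.5,0,0,0,0]
    - [-0.05,-1,0,0,0,0]

```text
time: 10.07
tool_pos: [0.4512, -0.0803, 0.13]
tool_rot: [-3.142, 0.0, 2.295]
contact_force: [0.2, -0.6, -0.7]
opening: 0.0596
grip_force: 0.0
```

Call:
move_arm:
  motion:
    - [-0.02,-0.3,0,0,0,0.055]
    - [-0.05,-0.6,0,0,0,0.11]
    - [-0.05,-1,0,0,0,0.165]
    - [-0.05,-1,0,0,0,0.22]
    - [-0.05,-1,0,0,0,0.275]
    - [-0.05,-1,0,0,0,0.33]
    - [-0.05,-1,0,0,0,0.385]
    - [-0.05,-1,0,0,0,0.44]
    - [-0.05,-1,0,0,0,0.495]
    - [-0.05,-1,0,0,0,0.497]

```text
time: 11.32
tool_pos: [0.3807, -0.149, 0.1299]
tool_rot: [-3.141, 0.0, 0.733]
contact_force: [-0.1, 0.6, -0.2]
opening: 0.0599
grip_force: 0.0
```

```bash
python3 - <<'E'
from h import *
o=robot.observe();t=o['tool_pos'];print(o['time'],t,o['tool_rot'],o['opening'])
R=Ro.from_euler('xyz',o['tool_rot'])
d=look('side');P=pts(d).reshape(-1,3);L=R.inv().apply(P-t)
m=(abs(L[:,0])<.03)&(abs(L[:,1])<.07)&(L[:,2]>-.08)&(L[:,2]<.03);L=L[m]
for a in np.arange(-.08,.03,.005):
    k=L[(L[:,2]>=a)&(L[:,2]<a+.005)]
    if len(k):print(round(a,3),len(k),np.round(k.min(0)*1000),np.round(k.max(0)*1000))
q=P[(np.hypot(P[:,0]-.432,P[:,1]+.102)<.08)&(P[:,2]>.045)&(P[:,2]<.06)];print(cv2.minEnclosingCircle(np.float32(q[:,:2])))
cv2.imwrite('pics/s3.png',d['image'][160:400,140:460,::-1])
E
```

```text
11.325 [ 0.38070228 -0.14901179  0.12991805] [-3.14142706e+00  2.14713835e-05  7.33471745e-01] 0.059922661624586405
-0.08 17 [-13. -44. -80.] [ 10. -30. -75.]
-0.075 18 [-12. -47. -74.] [ 12.  50. -70.]
-0.07 42 [-14. -50. -70.] [  2.  49. -65.]
-0.065 51 [-13. -49. -65.] [  9.  49. -60.]
-0.06 49 [-14. -46. -60.] [  9.  49. -55.]
-0.055 50 [-13. -48. -55.] [ 10.  48. -50.]
-0.05 46 [-13. -49. -50.] [  8.  47. -45.]
-0.045 46 [-14. -46. -45.] [ 10.  47. -40.]
-0.04 47 [-14. -46. -40.] [ 10.  47. -35.]
-0.035 33 [-13. -46. -35.] [  9.  45. -30.]
-0.03 27 [-13. -43. -30.] [  9.  37. -25.]
-0.025 13 [-11. -37. -25.] [  8.  33. -22.]
((0.43010008335113525, -0.09937489032745361), 0.05223652720451355)
```

View pics/s3.png

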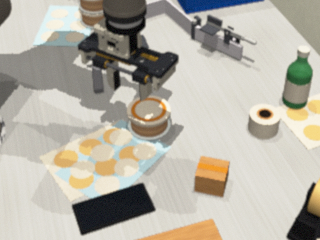

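The picture shows the open fingers behind the tub (about (150,118) in the crop), aligned along the push line. The side depth puts the tips about 22 mm above the nominal TCP, so I'll descend to TCP z of about 2 mm and push.

Call:
move_arm:
  motion:
    - [0,0,0.4,0,0,0]
    - [0,0,0.8,0,0,0]
    - [0,0,0.98,0,0,0]
    - [0,0,0.98,0,0,0]

```text
time: 11.88
tool_pos: [0.3801, -0.1486, 0.031]
tool_rot: [-3.138, 0.001, 0.734]
contact_force: [-0.2, 0.7, 0.7]
opening: 0.0597
grip_force: 0.0
```

Call:
move_arm:
  motion:
    - [0,0,0.1,0,0,0]
    - [0,0,0.2,0,0,0]
    - [0,0,0.3,0,0,0]
    - [0,0,0.3,0,0,0]

```text
time: 12.38
tool_pos: [0.3807, -0.1489, 0.0013]
tool_rot: [-3.14, 0.0, 0.731]
contact_force: [0.5, 0.5, 0.4]
opening: 0.0596
grip_force: 0.0
```

Call:
move_arm:
  motion:
    - [0.06,0,0,0,0,0]
    - [0.12,0,0,0,0,0]
    - [0.18,0,0,0,0,0]
    - [0.24,0,0,0,0,0]
    - [0.31,0,0,0,0,0]
    - [0.39,0,0,0,0,0]
    - [0.47,0,0,0,0,0]
    - [0.55,0,0,0,0,0]
    - [0.62,0,0,0,0,0]
    - [0.68,0,0,0,0,0]
    - [0.7,0,0,0,0,0]

```text
time: 13.75
tool_pos: [0.4335, -0.1022, 0.0019]
tool_rot: [-3.142, -0.0, 0.731]
contact_force: [-2.3, -2.4, 0.6]
opening: 0.0598
grip_force: 1.3
```

```bash
cat >> h.py <<'E'
def tub(x,y):
    for n in('top','side'):
        d=look(n);P=pts(d);m=(np.hypot(P[...,0]-x,P[...,1]-y)<.085)&(P[...,2]>.044)&(P[...,2]<.06)
        im=d['image'].astype(int);m&=im[...,0]>110   # pale lid/orange, not the grey gripper
        q=np.float32(P[m][:,:2])
        if len(q)>5:
            c,r=cv2.minEnclosingCircle(q);print(n,len(q),np.round(c,4),round(r,4),'pen',np.round(inpen(c),4))
            o=(im[...,0]>im[...,2]*1.6)&m; w=P[o][:,:2]
            if len(w)>5:c,r=cv2.minEnclosingCircle(np.float32(w));print('  ring',len(w),np.round(c,4),round(r,4),np.round(inpen(c),4))
E
python3 - <<'E'
from h import *
o=robot.observe();t=o['tool_pos'];print(o['time'],t,o['tool_rot'],o['contact_force'])
p=t[:2]+.05*np.array([np.cos(.733),np.sin(.733)]);print(p);tub(*p)
E
```

```text
13.75 [ 0.43353334 -0.10223039  0.00187365] [-3.14157736e+00 -7.66884992e-05  7.30711083e-01] [-2.31158641 -2.37437463  0.61488159]
[ 0.47069186 -0.06877528]
top 158 [ 0.4789 -0.0444] 0.0404 pen [-0.2746  0.1355]
  ring 36 [ 0.4777 -0.0432] 0.0225 [-0.2731  0.1363]
side 214 [ 0.4493 -0.0868] 0.0579 pen [-0.3089  0.1741]
  ring 19 [ 0.4386 -0.0685] 0.0226 [-0.2886  0.1802]
```

Call:
move_arm:
  motion:
    - [0.06,0,0,0,0,0]
    - [0.13,0,0,0,0,0]
    - [0.21,0,0,0,0,0]
    - [0.3,0,0,0,0,0]
    - [0.39,0,0,0,0,0]
    - [0.48,0,0,0,0,0]
    - [0.57,0,0,0,0,0]
    - [0.66,0,0,0,0,0]
    - [0.74,0,0,0,0,0]
    - [0.8,0,0,0,0,0]

```text
time: 15.1
tool_pos: [0.4932, -0.0488, 0.0019]
tool_rot: [-3.142, -0.0, 0.73]
contact_force: [-1.9, -0.7, 0.9]
opening: 0.0593
grip_force: 1.0
```

Call:
move_arm:
  motion:
    - [0.06,0,0,0,0,0]
    - [0.13,0,0,0,0,0]
    - [0.21,0,0,0,0,0]
    - [0.3,0,0,0,0,0]
    - [0.39,0,0,0,0,0]
    - [0.48,0,0,0,0,0]
    - [0.57,0,0,0,0,0]
    - [0.66,0,0,0,0,0]
    - [0.72,0,0,0,0,0]
    - [0.76,0,0,0,0,0]
    - [0.78,0,0,0,0,0]

```text
time: 16.48
tool_pos: [0.551, 0.003, 0.0019]
tool_rot: [-3.142, 0.0, 0.73]
contact_force: [-1.4, -1.4, 0.3]
opening: 0.06
grip_force: 1.0
```

Call:
move_arm:
  motion:
    - [-0.1,0,0,0,0,0]
    - [-0.25,0,0,0,0,0]
    - [-0.4,0,0,0,0,0]
    - [-0.4,0,-0.5,0,0,0]
    - [-0.4,0,-0.9,0,0,0]
    - [-0.9,0,-0.9,0,0,0]
    - [-1,0,-0.9,0,0,0]

```text
time: 17.35
tool_pos: [0.4742, -0.0652, 0.0923]
tool_rot: [-3.141, 0.0, 0.728]
contact_force: [-0.4, -0.7, 0.5]
opening: 0.0598
grip_force: 0.0
```

```bash
python3 - <<'E'
from h import *
o=robot.observe();t=o['tool_pos'];print(o['time'],t,o['tool_rot'],o['contact_force'])
tub(.59,.038); gang()
d=dict(np.load('pics/top.npz'));cv2.imwrite('pics/t4.png',cv2.resize(d['image'][150:350,150:450,::-1],None,fx=2,fy=2))
E
```

```text
17.35 [ 0.47418107 -0.0652403   0.09225987] [-3.14124828e+00  3.99245341e-04  7.28056907e-01] [-0.36186564 -0.71945606  0.45934898]
top 1074 [0.5883 0.0339] 0.0502 pen [-0.2239  0.0108]
  ring 251 [0.5871 0.0339] 0.0394 [-0.2237  0.0119]
side 368 [0.5914 0.03  ] 0.0508 pen [-0.2284  0.0087]
  ring 83 [0.5892 0.0322] 0.0397 [-0.2258  0.0103]
top [(np.float64(-0.05), 32), (np.float64(1.85), 45), (np.float64(1.9), 56)] 1.141
side [(np.float64(1.85), 57), (np.float64(1.9), 41), (np.float64(1.95), 2)] 1.893
```

View pics/t4.png

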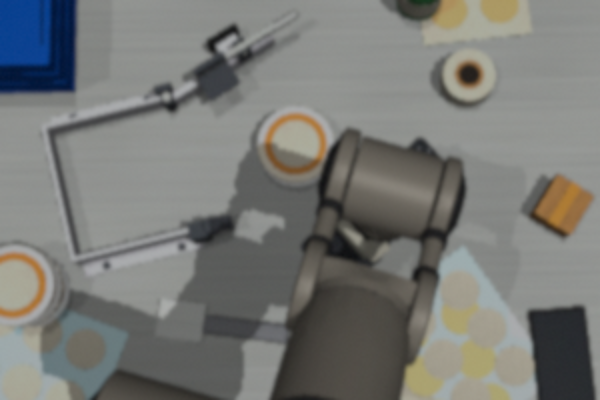

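The tub sits at pen (-0.225, 0.010) and the gate is wide open. Next I'll stage behind it with heading along pen x.

```bash
python3 - <<'E'
from h import *
s=(*pen(-.305,.0095),.092,TH);print(s);rows([s])
E
```

```text
(np.float64(0.6084390864931101), np.float64(-0.0446162937018289), 0.092, 1.806)
[1.11, 0.734, -0.001, 0.0, -0.0, -0.343]
```

Call:
move_arm:
  motion:
    - [0.2,0.2,0,0,0,-0.05]
    - [0.5,0.4,0,0,0,-0.1]
    - [0.8,0.6,0,0,0,-0.15]
    - [1,0.73,0,0,0,-0.2]
    - [1,0.73,0,0,0,-0.25]
    - [1,0.73,0,0,0,-0.3]
    - [1,0.73,0,0,0,-0.343]
    - [1,0.73,0,0,0,-0.343]

```text
time: 18.55
tool_pos: [0.6001, -0.0507, 0.0912]
tool_rot: [-3.141, -0.001, 1.808]
contact_force: [0.2, -0.2, -0.2]
opening: 0.0598
grip_force: 0.0
```

```bash
python3 - <<'E'
from h import *
print(robot.observe()['tool_pos'],robot.observe()['tool_rot']);rows([(*pen(-.305,.0095),.0025,TH)])
E
```

```text
[ 0.60006068 -0.05068509  0.09124318] [-3.14122929e+00 -5.21471192e-04  1.80757199e+00]
[0.039, 0.096, 0.887, -0.0, -0.0, 0.001]
```

Call:
move_arm:
  motion:
    - [0.02,0.1,0.2,0,0,0]
    - [0.02,0.1,0.5,0,0,0]
    - [0.02,0.1,0.75,0,0,0]
    - [0.02,0.1,0.89,0,0,0]
    - [0.02,0.1,0.89,0,0,0]

```text
time: 19.18
tool_pos: [0.6083, -0.0468, 0.0013]
tool_rot: [-3.139, -0.001, 1.807]
contact_force: [0.8, 0.6, 0.5]
opening: 0.0597
grip_force: 0.0
```

Call:
move_arm:
  motion:
    - [0.07,0,0,0,0,0]
    - [0.14,0,0,0,0,0]
    - [0.21,0,0,0,0,0]
    - [0.28,0,0,0,0,0]
    - [0.36,0,0,0,0,0]
    - [0.44,0,0,0,0,0]
    - [0.53,0,0,0,0,0]
    - [0.62,0,0,0,0,0]
    - [0.7,0,0,0,0,0]
    - [0.77,0,0,0,0,0]
    - [0.83,0,0,0,0,0]

```text
time: 20.55
tool_pos: [0.5894, 0.0339, 0.003]
tool_rot: [3.141, 0.0, 1.808]
contact_force: [0.6, -2.0, 0.6]
opening: 0.0594
grip_force: 1.3
```

```bash
python3 - <<'E'
from h import *
o=robot.observe();t=o['tool_pos'];print(o['time'],t,inpen(t),o['contact_force'])
tub(*pen(inpen(t)[0]+.05,inpen(t)[1]))
rows([(*pen(-.052,.008),.002,TH)])
E
```

```text
20.55 [0.58940494 0.03389549 0.00299565] [-0.22421415  0.00971361] [ 0.5685533  -1.99375379  0.562916  ]
side 152 [0.589  0.0581] 0.053 pen [-0.2005  0.0044]
  ring 31 [0.6023 0.0737] 0.0281 [-0.1886 -0.0121]
[1.717, 0.022, 0.01, -0.0, -0.0, 0.001]
```

Call:
move_arm:
  motion:
    - [0.07,0,0,0,0,0]
    - [0.14,0,0,0,0,0]
    - [0.22,0,0,0,0,0]
    - [0.3,0,0,0,0,0]
    - [0.38,0,0,0,0,0]
    - [0.46,0.01,0,0,0,0]
    - [0.54,0.01,0,0,0,0]
    - [0.62,0.01,0,0,0,0]
    - [0.7,0.01,0,0,0,0]
    - [0.78,0.01,0,0,0,0]
    - [0.86,0.01,0,0,0,0]

```text
time: 22.02
tool_pos: [0.57, 0.1178, 0.0029]
tool_rot: [-3.142, -0.0, 1.808]
contact_force: [-0.3, -1.8, 0.7]
opening: 0.0602
grip_force: 0.9
```

Call:
move_arm:
  motion:
    - [0.08,0,0,0,0,0]
    - [0.16,0,0,0,0,0]
    - [0.24,0,0,0,0,0]
    - [0.32,0,0,0,0,0]
    - [0.4,0.01,0,0,0,0]
    - [0.48,0.01,0,0,0,0]
    - [0.56,0.01,0,0,0,0]
    - [0.64,0.01,0,0,0,0]
    - [0.72,0.01,0,0,0,0]
    - [0.79,0.01,0,0,0,0]
    - [0.84,0.01,0,0,0,0]
    - [0.86,0.01,0,0,0,0]

```text
time: 23.52
tool_pos: [0.5509, 0.2015, 0.0029]
tool_rot: [3.142, -0.0, 1.808]
contact_force: [0.5, -0.4, -0.9]
opening: 0.0591
grip_force: 0.8
```

Call:
move_arm:
  motion:
    - [-0.1,0,0,0,0,0]
    - [-0.2,0,0,0,0,0]
    - [-0.2,0,-0.4,0,0,0]
    - [-0.2,0,-0.9,0,0,0]
    - [-0.6,0,-1,0,0,0]
    - [-1,0,-1,0,0,0]
    - [-1,0,-1,0,0,0]
  fingers: 0.3

```text
time: 24.4
tool_pos: [0.5752, 0.1007, 0.1032]
tool_rot: [3.141, 0.0, 1.804]
contact_force: [0.2, -0.2, 0.4]
opening: 0.0596
grip_force: 0.0
```

```bash
python3 - <<'E'
from h import *
o=robot.observe();t=o['tool_pos'];print(o['time'],t,o['tool_rot'],inpen(t),o['contact_force'])
tub(*T);gang()
for g in(1.9,):
  print(gate(g,-.06,.105),np.hypot(*gate(g,-.06,.105)),gate(g,-.02,.0675),np.hypot(*gate(g,-.02,.0675)))
E
```

```text
24.4 [0.57523676 0.10069144 0.10321951] [3.14087197e+00 4.74181885e-04 1.80360738e+00] [-0.15595553  0.0079255 ] [ 0.21276327 -0.1830455   0.36938497]
top 799 [0.543 0.273] 0.066 pen [ 0.0192 -0.0009]
  ring 195 [0.5383 0.2477] 0.0396 [-0.0044  0.0096]
side 513 [0.527  0.2662] 0.0727 pen [0.0163 0.0162]
  ring 114 [0.5273 0.2469] 0.0491 [-0.0026  0.0205]
top [(np.float64(1.85), 44), (np.float64(1.9), 55), (np.float64(2.2), 0)] 1.901
side [(np.float64(0.15), 38), (np.float64(1.85), 62), (np.float64(1.9), 38)] 1.895
[0.75476341 0.13959094] 0.767563311025148 [0.70090786 0.1498783 ] 0.7167533286139847
```

The tub is in the pen at (-0.004, 0.010). To shut the gate, I'll first push the upright from its outer side (the pad is near the reach limit at this angle), then move to the pad.

```bash
python3 - <<'E'
from h import *
G=1.89
s=(*gate(G,-.036,.0675),.125,TH+G);print(s);rows([s])
b=(*s[:2],.064,s[3])
print('sweep');rows([(*gate(g,-.010 if g<1.88 else -.02,.0675),.064,TH+g) for g in np.linspace(1.89,1.0,12)],b)
for g in(1.0,1.1):print(np.hypot(*gate(g,-.08,.105)))
E
```

```text
(np.float64(0.7140452908249261), np.float64(0.15777361081736235), 0.125, 3.6959999999999997)
[0.191, 1.485, -0.223, 0.0, -0.0, -0.601]
sweep
[0.16, -0.0, -0.0, 0.0, 0.0, 0.0]
[0.315, -0.006, -0.0, -0.0, -0.0, 0.026]
[0.37, -0.007, -0.0, -0.0, -0.0, 0.052]
[0.425, -0.004, -0.0, 0.0, -0.0, 0.077]
[0.48, 0.003, 0.0, 0.0, -0.0, 0.103]
[0.534, 0.015, 0.0, 0.0, -0.0, 0.129]
[0.587, 0.031, 0.0, 0.0, -0.0, 0.155]
[0.638, 0.052, 0.0, 0.0, -0.0, 0.18]
[0.687, 0.076, 0.0, 0.0, -0.0, 0.206]
[0.735, 0.105, 0.0, -0.0, -0.0, 0.232]
[0.779, 0.137, 0.0, 0.0, -0.0, 0.258]
[0.822, 0.172, 0.0, 0.0, -0.0, 0.283]
0.6924815187034553
0.7052304306976109
```

Call:
move_arm:
  motion:
    - [0,0,-0.3,0,0,0]
    - [0.05,0.3,-0.3,0,0,-0.05]
    - [0.1,0.6,-0.3,0,0,-0.1]
    - [0.15,0.9,-0.3,0,0,-0.15]
    - [0.15,1,-0.3,0,0,-0.2]
    - [0.15,1,-0.3,0,0,-0.25]
    - [0.15,1,-0.3,0,0,-0.3]
    - [0.15,1,-0.3,0,0,-0.35]
    - [0.15,1,-0.3,0,0,-0.4]
    - [0.15,1,-0.3,0,0,-0.45]
    - [0.15,1,-0.3,0,0,-0.5]
    - [0.15,1,-0.3,0,0,-0.55]
  fingers: -1

```text
time: 26.1
tool_pos: [0.6677, 0.1433, 0.1326]
tool_rot: [3.141, -0.001, -2.741]
contact_force: [0.6, -0.3, -0.6]
opening: 0.0004
grip_force: 0.0
```

```bash
python3 - <<'E'
from h import *
o=robot.observe();print(o['tool_pos'],o['tool_rot'],o['opening'])
G=1.89;s=(*gate(G,-.036,.0675),.125,TH+G);rows([s,(*s[:2],.064,s[3])])
E
```

```text
[0.6676748  0.14332114 0.13260576] [ 3.14113737e+00 -5.10581805e-04 -2.74059789e+00] 0.0004176774750807488
[-0.483, -0.048, 0.076, 0.0, -0.0, -0.049]
[-0.484, -0.048, 0.686, 0.0, -0.0, -0.049]
```

Call:
move_arm:
  motion:
    - [-0.25,-0.02,0,0,0,-0.05]
    - [-0.48,-0.05,0.05,0,0,-0.05]
    - [-0.48,-0.05,0.3,0,0,-0.05]
    - [-0.48,-0.05,0.55,0,0,-0.05]
    - [-0.48,-0.05,0.69,0,0,-0.05]
    - [-0.48,-0.05,0.69,0,0,-0.05]

```text
time: 26.85
tool_pos: [0.7135, 0.1564, 0.0627]
tool_rot: [3.14, -0.002, -2.59]
contact_force: [-0.4, 0.7, -0.1]
opening: 0.0004
grip_force: 0.0
```

Call:
move_arm:
  motion:
    - [0.1,0,0,0,0,0]
    - [0.22,0,0,0,0,0.02]
    - [0.33,-0.01,0,0,0,0.04]
    - [0.42,0,0,0,0,0.077]
    - [0.48,0,0,0,0,0.103]
    - [0.534,0.015,0,0,0,0.129]
    - [0.587,0.03,0,0,0,0.155]
    - [0.638,0.052,0,0,0,0.18]
    - [0.687,0.076,0,0,0,0.206]
    - [0.735,0.105,0,0,0,0.232]
    - [0.78,0.137,0,0,0,0.258]
    - [0.822,0.172,0,0,0,0.283]

```text
time: 28.35
tool_pos: [0.6366, 0.1273, 0.0659]
tool_rot: [3.14, 0.004, 2.801]
contact_force: [1.9, -1.7, -0.4]
opening: 0.0006
grip_force: 0.7
```

```bash
python3 - <<'E'
from h import *
o=robot.observe();print(o['time'],o['tool_pos'],o['tool_rot'],o['contact_force']);gang()
E
```

```text
28.35 [0.63658362 0.12734547 0.0658997 ] [3.14042663 0.00373504 2.80122466] [ 1.94844034 -1.71642448 -0.41873418]
top [(np.float64(0.9), 34), (np.float64(0.95), 47), (np.float64(2.2), 0)] 0.954
side [(np.float64(0.05), 33), (np.float64(0.15), 37), (np.float64(0.9), 53)] 0.926
```

```bash
python3 - <<'E'
from h import *
o=robot.observe();G=.94
s=(*gate(G,-.085,.105),.005,TH+G)
rows([(*gate(G,-.06,.0675),.067,TH+G),(*gate(G,-.085,.105),.067,TH+G),s]);print()
rows([(*gate(g,x,.105),.005,TH+g) for g,x in zip(np.r_[.94,.94,np.linspace(.88,.30,10)],np.r_[-.07,-.058,[-.053]*10])],s);print()
s=(*gate(.3,-.053,.105),.005,TH+.3)
rows([(*gate(g,-.053,.105),.005,TH+g) for g in np.linspace(.27,-.03,12)],s)
E
```

```text
[-0.446, -0.022, -0.013, 0.0, 0.001, 0.018]
[-0.675, -0.411, -0.013, 0.0, 0.001, 0.018]
[-0.673, -0.412, 0.607, 0.0, 0.001, 0.018]

[0.15, -0.0, -0.0, 0.0, 0.0, 0.0]
[0.27, -0.0, -0.0, 0.0, 0.0, 0.0]
[0.384, -0.03, -0.0, 0.0, -0.0, 0.019]
[0.454, -0.058, -0.0, 0.0, -0.0, 0.04]
[0.527, -0.081, -0.0, 0.0, -0.0, 0.06]
[0.6, -0.099, -0.0, 0.0, -0.0, 0.081]
[0.675, -0.113, -0.0, 0.0, -0.0, 0.101]
[0.75, -0.122, -0.0, 0.0, -0.0, 0.122]
[0.826, -0.126, -0.0, 0.0, -0.0, 0.142]
[0.901, -0.125, -0.0, -0.0, -0.0, 0.163]
[0.977, -0.119, -0.0, -0.0, -0.0, 0.183]
[1.052, -0.109, -0.0, 0.0, -0.0, 0.204]

[0.032, -0.015, -0.0, 0.0, -0.0, 0.01]
[0.061, -0.029, -0.0, -0.0, -0.0, 0.018]
[0.091, -0.041, -0.0, -0.0, -0.0, 0.027]
[0.12, -0.053, -0.0, 0.0, -0.0, 0.036]
[0.151, -0.063, -0.0, 0.0, -0.0, 0.044]
[0.181, -0.073, -0.0, -0.0, -0.0, 0.053]
[0.212, -0.082, -0.0, -0.0, -0.0, 0.062]
[0.243, -0.091, -0.0, -0.0, -0.0, 0.07]
[0.274, -0.098, -0.0, -0.0, -0.0, 0.079]
[0.306, -0.105, -0.0, -0.0, -0.0, 0.088]
[0.337, -0.11, -0.0, 0.0, -0.0, 0.096]
[0.369, -0.115, -0.0, -0.0, -0.0, 0.105]
```

Call:
move_arm:
  motion:
    - [-0.25,0,0,0,0,0.02]
    - [-0.45,-0.02,0,0,0,0.02]
    - [-0.67,-0.41,0,0,0,0.02]
    - [-0.67,-0.41,0.3,0,0,0.02]
    - [-0.67,-0.41,0.6,0,0,0.02]
    - [-0.67,-0.41,0.6,0,0,0.02]

```text
time: 29.2
tool_pos: [0.6836, 0.0666, 0.0021]
tool_rot: [-3.14, -0.004, 2.742]
contact_force: [0.5, 0.4, -0.2]
opening: 0.0006
grip_force: 0.0
```

Call:
move_arm:
  motion:
    - [0.12,0,0,0,0,0]
    - [0.25,0,0,0,0,0]
    - [0.37,-0.03,0,0,0,0.019]
    - [0.45,-0.058,0,0,0,0.04]
    - [0.527,-0.08,0,0,0,0.06]
    - [0.6,-0.1,0,0,0,0.08]
    - [0.675,-0.113,0,0,0,0.1]
    - [0.75,-0.122,0,0,0,0.122]
    - [0.826,-0.126,0,0,0,0.142]
    - [0.9,-0.125,0,0,0,0.163]
    - [0.977,-0.12,0,0,0,0.183]
    - [0.977,-0.12,0,0,0,0.183]

```text
time: 30.7
tool_pos: [0.5914, 0.0941, 0.0059]
tool_rot: [3.139, 0.001, 2.168]
contact_force: [1.3, -0.3, -0.2]
opening: 0.0002
grip_force: 0.0
```

```bash
python3 - <<'E'
from h import *
o=robot.observe();print(o['time'],o['tool_pos'],o['tool_rot'],o['contact_force']);gang()
rows([(*gate(g,-.053,.105),.005,TH+g) for g in np.linspace(.33,-.02,12)])
E
```

```text
30.7 [0.59137387 0.094079   0.00589136] [3.13904717e+00 1.43274409e-03 2.16805847e+00] [ 1.2637826  -0.31156566 -0.16809386]
top [(np.float64(-0.3), 1), (np.float64(-0.25), 2), (np.float64(2.2), 0)] none
side [(np.float64(0.05), 33), (np.float64(0.1), 33), (np.float64(0.15), 34)] 0.654
[0.034, -0.024, 0.003, 0.001, 0.0, 0.01]
[0.068, -0.039, 0.003, 0.001, 0.0, 0.02]
[0.103, -0.054, 0.003, 0.001, 0.0, 0.03]
[0.138, -0.067, 0.003, 0.001, 0.0, 0.041]
[0.173, -0.078, 0.003, 0.001, 0.0, 0.051]
[0.209, -0.089, 0.003, 0.001, 0.0, 0.061]
[0.245, -0.099, 0.002, 0.001, 0.0, 0.071]
[0.282, -0.107, 0.002, 0.001, 0.0, 0.081]
[0.318, -0.115, 0.002, 0.001, 0.0, 0.091]
[0.355, -0.121, 0.002, 0.001, 0.0, 0.101]
[0.392, -0.126, 0.002, 0.001, 0.0, 0.112]
[0.43, -0.13, 0.002, 0.001, 0.0, 0.122]
```

Call:
move_arm:
  motion:
    - [0.034,-0.02,0,0,0,0.01]
    - [0.068,-0.04,0,0,0,0.02]
    - [0.103,-0.054,0,0,0,0.03]
    - [0.138,-0.067,0,0,0,0.04]
    - [0.173,-0.078,0,0,0,0.05]
    - [0.209,-0.09,0,0,0,0.06]
    - [0.245,-0.1,0,0,0,0.07]
    - [0.282,-0.107,0,0,0,0.08]
    - [0.318,-0.115,0,0,0,0.09]
    - [0.355,-0.12,0,0,0,0.1]
    - [0.38,-0.125,0,0,0,0.11]
    - [0.4,-0.13,0,0,0,0.12]

```text
time: 32.3
tool_pos: [0.557, 0.12, 0.0039]
tool_rot: [3.141, -0.001, 1.787]
contact_force: [-0.2, -1.1, -0.3]
opening: 0.0006
grip_force: 0.1
```

```bash
python3 - <<'E'
from h import *
o=robot.observe();print(o['time'],o['tool_pos'],o['tool_rot'],o['contact_force']);nose()
L=pts(dict(np.load('pics/side.npz'))).reshape(-1,3);g=(L[:,:2]-gate(0,0,0))@rz(TH)
for y in(.12,.15,.18):
    m=(abs(g[:,1]-y)<.008)&(L[:,2]>.068)&(L[:,2]<.11)&(abs(g[:,0])<.06);print(y,m.sum(),np.round(1000*np.median(g[m,0]),1))
print(inpen(o['tool_pos']))
E
```

```text
32.3 [0.55699479 0.11995888 0.00394954] [ 3.14138061e+00 -5.02665263e-04  1.78700212e+00] [-0.18853341 -1.07816611 -0.31858816]
side 0.13 0 
side 0.15 0 
side 0.17 0 
side 0.19 18 90.6
top 0.13 0 
top 0.15 0 
top 0.17 0 
top 0.19 0 
0.12 9 -53.9
0.15 0 nan
0.18 19 -17.6
[-0.13296746  0.0211751 ]
  return _methods._mean(a, axis=axis, dtype=dtype,
  ret = ret.dtype.type(ret / rcount)
```

The bar looks to be up on the ramp, with the gate at about 0.1 rad. I'll push a little further.

Call:
move_arm:
  motion:
    - [0.03,0,0,0,0,0]
    - [0.06,0,0,0,0,0]
    - [0.09,0,0,0,0,0]
    - [0.11,0,0,0,0,0]
    - [0.11,0,0,0,0,0]

```text
time: 33.02
tool_pos: [0.5561, 0.1246, 0.0041]
tool_rot: [-3.141, 0.008, 1.791]
contact_force: [2.5, -24.8, 0.3]
opening: 0.0004
grip_force: 13.0
```

```bash
cat >> h.py <<'E'
def barx():
    for n in('side','top'):
        L=pts(look(n)).reshape(-1,3);g=(L[:,:2]-gate(0,0,0))@rz(TH)
        for y in(.13,.15,.17,.19):
            m=(abs(g[:,1]-y)<.008)&(L[:,2]>.068)&(L[:,2]<.11)&(g[:,0]>-.03)&(g[:,0]<.03)
            if m.any():print(n,y,m.sum(),np.round(1000*np.median(g[m,0]),1),np.round(1000*np.percentile(L[m,2],80),1))
E
python3 - <<'E'
from h import *
o=robot.observe();print(o['time'],inpen(o['tool_pos']),o['contact_force']);barx()
E
```

```text
33.025 [-0.12822886  0.02096828] [  2.46802577 -24.79659349   0.26958429]
side 0.19 55 -8.9 94.7
```

The force is 25 N at the shut position, so the gate should be against its stop. I'll back off, lift and check.

Call:
move_arm:
  motion:
    - [-0.15,0,0,0,0,0]
    - [-0.5,0,0,0,0,0]
    - [-0.7,0,0,0,0,0]
    - [-0.7,0,-0.5,0,0,0]
    - [-0.7,0,-1,0,0,0]
    - [-1,0,-1,0,0,0]
    - [-1,0,-1,0,0,0]

```text
time: 34.0
tool_pos: [0.577, 0.0314, 0.1045]
tool_rot: [3.14, 0.0, 1.787]
contact_force: [-0.2, 0.1, 0.3]
opening: 0.0003
grip_force: 0.0
```

Call:
move_arm:
  motion:
    - [-0.5,-0.3,-0.3,0,0,0]
    - [-1,-0.6,-0.5,0,0,0]
    - [-1,-0.6,-0.5,0,0,0]

```text
time: 34.38
tool_pos: [0.5392, -0.0806, 0.155]
tool_rot: [3.14, 0.001, 1.785]
contact_force: [0.3, -0.1, -0.2]
opening: 0.0007
grip_force: 0.0
```

```bash
python3 - <<'E'
from h import *
o=robot.observe();print(o['time'],o['tool_pos'],o['contact_force']);barx();tub(*T)
d=dict(np.load('pics/side.npz'));cv2.imwrite('pics/s5.png',cv2.resize(d['image'][130:240,220:370,::-1],None,fx=5,fy=5,interpolation=cv2.INTER_CUBIC))
E
```

```text
34.375 [ 0.53915628 -0.08062425  0.15499601] [ 0.30228674 -0.13438058 -0.16868345]
side 0.13 2 0.7 72.5
side 0.15 27 1.9 80.8
side 0.17 60 -12.6 80.7
side 0.19 45 -0.4 79.7
top 0.13 25 1.7 83.5
top 0.15 23 2.6 84.0
top 0.17 78 -9.8 83.1
top 0.19 38 0.9 84.9
top 1125 [0.5458 0.2543] 0.0843 pen [0.0003 0.0008]
  ring 243 [0.5385 0.2473] 0.0394 [-0.0048  0.0095]
side 215 [0.5415 0.254 ] 0.0836 pen [0.001 0.005]
  ring 52 [0.5211 0.2548] 0.0367 [0.0065 0.0247]
```

View pics/s5.png

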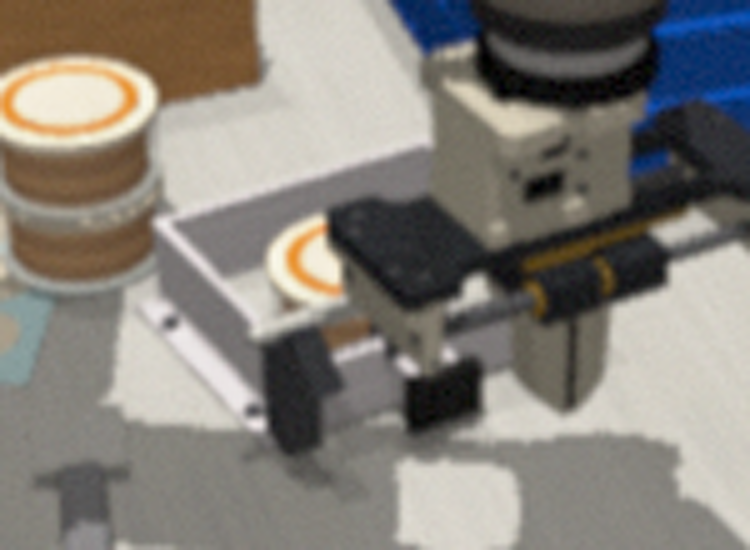

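The picture shows the bar nose at (255,330), the same place as at the start, seated behind the catch. The bar top is at 80 mm and the tub is inside the pen. I'm handing in.

```bash
python3 -c "
from cell import robot
print(robot.hand_in())"
```

```text
the job is handed in; nothing more can be done
None
```

The job is handed in. By my last camera check the tub was inside the pen at about (-5, 10) mm from its centre, with the gate shut and the latch bar back down in its catch; I did not get a verdict back.

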